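Roll the rolling pin up the ramp into its V rest

TASK

Park the wooden rolling pin in its rest: gently push it from behind with the fingers so that it rolls along the shelf, up the lime-green ramp and drops into the dark wooden V groove, where it must lie still, square in the groove and roughly centred along it. Never grip, lift or tip up the pin, do not press it hard, and leave everything else on the shelf where it is.

Things in the scene. Friction and masses are not known exactly. Their poses are not given: they have to be found in the camera images.
- pin: Loose straight rolling pin of waxed beech, thin blue band near each end: plain cylinder 40 mm in diameter, 200 mm long, about 180 g, slippery (friction about 0.3); rolls easily, but pushed well above its middle it wedges on the ramp. Origin at its very centre (20 mm up); x along its length, y and z turn as it rolls. Starts on the open shelf before the ramp's foot, up to about 12 degrees out of square.
- rest: Fixed rest, 160 mm wide: lime-green plastic ramp up to a dark wooden V groove (90 degrees, bottom 3 mm above the shelf). Origin at shelf height below the V's bottom, midway along it; x level, from ramp to groove (the way to roll), y along the groove, z up. The settled pin's centre is at x = 0, 31 mm above the shelf; it overhangs the rest at both ends.
- ramp_foot (a point): Middle of the lime-green ramp's foot, flush with the shelf, at x = -112 mm in the rest's frame. From here the ramp rises evenly to the lip.
- lip (a point): Middle of the lip where the ramp ends and the V begins: x = -17 mm in the rest's frame, 20 mm above the shelf. Beyond it the V falls at 45 degrees to its bottom, then its far side rises at 45 degrees to 45 mm height at x = 42 mm; a backing board ends at x = 55 mm.
- platter: Bystander: flat round grey river-stone platter, 150 mm across, 14 mm thick; origin under its centre.
- spoon: Bystander: stainless soup spoon lying on the shelf, about 200 mm long, x along it; origin in its underside.
- tealight: Bystander: glass tealight holder, 70 mm across, 60 mm tall; origin under its centre.
- mug: Bystander: blue mug, 80 mm across and 90 mm tall, handle on its y side; origin under its centre.
- jar: Bystander: amber jar with a brass cap, 60 mm across, 100 mm tall; origin under its centre.
- container: Bystander: smoky-grey plastic box with clip-on lid, 138 x 120 x 67 mm tall; origin under its centre.
Things that resemble listed ones, but are neither listed nor needed, are in the scene too. Of the things like the pin, leave any that is pink; of the rest the smaller one is meant.

How it is judged:
By the outcome, as a careful person would: the job done as asked, in the order asked, and still so for the second after the job is handed in, with the robot touching nothing.
It also fails if it takes over 48 s, if anything falls off the work surface, if the arm or the gripper's body presses on something with over 40 N, if the wrist force passes 120 N, or if a joint passes its speed limit or range.

ROBOT

A 6-joint arm with a two-finger parallel gripper is mounted at the origin on the work surface. World frame = base frame: x ahead of the robot, y to its left, z up, the work surface at z = 0. Lengths are in m, angles in degrees, forces in N, time in s.
With the tool pointing down it reaches from about 0.4 to 0.825 m from the base axis. Payload 7 kg.
Tool frame: the origin (TCP) lies midway between the tips of the shut fingers; the grasp point (between the pads) lies 19 mm behind it; z points along the fingers, y is the line along which they close (so a half turn about z gives the same grasp; the last joint's range is limited). The gripper opens to 85 mm and grips with 20 to 120 N. Pads are 22 mm wide; open, the fingers measure 114 mm over their backs; the gripper's body (76 mm by 85 mm) begins 54 mm behind the grasp point. The pads swing forward as they close: fully open they stand 13 mm farther back than shut.
Start: joints at [-58.665, 20.546, 0.682, 0, -70.136, -16.507], TCP at [0.173, -0.653, 0.231] pointing down, gripper open.
Joint ranges: [-176.03, 176.03], [-82.01, 121.73], [-58.28, 71.71], [-173.87, 95.51], [-174.79, -0.11], [-173.66, 173.66]. Speed limits (degrees/s): [136.94, 136.94, 172.46, 180, 180, 180].

INTERFACE

Orientations are given as [roll, pitch, yaw] about the fixed x, y, z axes, in that order (R = Rz(yaw) Ry(pitch) Rx(roll)).
In Python, from workcell import arm gives the robot as it stands.
- The arm moves only by the tool step_arm, never from a script. Its argument "series" is a list of rows, each a list of 2 entries, a list of its own where there are three numbers: the shift along the tool's x, y, z in m, then the turn about the tool's z in degrees. In form: [[[tx, ty, tz], twist], ...]. A call has 1 to 8 rows; each row shifts and turns the commanded pose from where the row before left it, along the tool's axes as they then stand; what a row does not reach is not made up. A row lasts 1/12 s, in which the tool goes at most 41.7 mm and 7.16 degrees, less where a joint would pass 70% of its speed; a pose out of reach is approached as far as the arm can. A call with a gripper value outside its range is refused whole. "hand" is the opening, from 0 (shut) to 1 (fully open), set as the call begins (left out, the last holds). The fingers move at their own pace and stop on an object; "squeeze" is the grip in N (left out, the last holds). Time passes only in rows, so rows that do not move let the fingers close. It gives the time, the measured TCP pose, the force, the opening and the grip force at its end, in the units of the state.
- arm.read_state(): the state, without advancing time (a new reading comes with each control period).
- arm.capture(name): name is "side" or "top"; returns a dict with "image" (384x512x3 uint8, blue, green, red), "K" (3x3 intrinsics, pixels), "position" and "rotation" of the camera in the world. Camera axes: x right, y down, z forward; pixel columns grow to the right and rows downward; lengths in m; the calibration is good to about 2 mm. A picture is of the moment at which its call begins. There is no depth.
- arm.close_job(): hands the job in; it is judged then, once.
Trained networks look in the newest picture that a camera, given by its name, has taken for a name from the list of things; names that differ only in an ending like _2 or _b are one class to them, and where a whole thing is asked for, a point or a joint stands for the part that bears it (a point fixed in the world has none). Each returns a list of dicts, best first, with "p" (0 to 1); they miss things now and then, are a little off and sometimes report something else, mostly with a low value. They report only what shows in the picture. A call takes as long as a camera call. They do not tell look-alikes from the thing itself.
- arm.spot_in(label, camera): "extent" ([left, top, right, bottom] in pixels, round what is visible of it).
- arm.cut_out(label, camera): "mask" (384x512 bool, what is visible of it) and "extent" ([left, top, right, bottom] in pixels, round what is visible of it).
The state is a dict: "time_s": time; "joints": joint angles; "joint_vel": joint speeds; "joint_torque": joint torques, N m; "ee_pos": TCP position; "tool_rot": TCP orientation; "wrist_force": force on the tool from outside, world axes, zero at the start; "moment": the same for the moment, N m; "grip_width": finger opening in m; "finger_force": force on a finger pad.
Only numpy, scipy, OpenCV 4.12 (cv2) and the standard library are available. Lean on these libraries where they do the work, as an engineer would, in place of code of your own. Each camera call takes 0.05 s, during which the arm holds its last target. There are 200 camera calls.

## Working session

There is one attempt and no reset: what is moved stays moved. The work goes in short steps, Python scripts to look and compute and a tool call to move; the robot and the scene stay as the last step left them, time stands still between calls to the robot, and variables do not carry over. Pictures are saved under pics/ and viewed, at most 10 in all, crops included, and the job is handed in when it is done.

Besides the shell and the picture viewer there is one more tool, called after "Emit:" as a command line: name --argument value ..., lists and objects as JSON in quotes. step_arm: Moves the arm, as the interface text tells. Its arguments: {"type":"object","properties":{"series":{"type":"array"},"hand":{"type":"number"},"squeeze":{"type":"number"}},"required":["series"]}

```bash
mkdir -p pics; cat > h.py <<'E'
import numpy as np, cv2
from workcell import arm
def ray(c,u,v,z):
    d=np.array(c["rotation"])@np.linalg.inv(c["K"])@np.array([u,v,1.]); p=np.array(c["position"]); return p+d*(z-p[2])/d[2]
def proj(c,P):
    q=np.array(c["K"])@(np.array(c["rotation"]).T@(np.array(P)-np.array(c["position"]))); return q[:2]/q[2]
E
python3 - <<'E'
from h import *
ims=[]
for n in("top","side"):
    c=arm.capture(n); cv2.imwrite(f"pics/{n}0.png",cv2.resize(c["image"],(800,600))); print(n,np.round(c["position"],3),np.round(c["rotation"],3).tolist(),np.round(c["K"],1).tolist())
    for l in("pin","rest","ramp_foot","lip","platter","spoon","tealight","mug","jar","container"):
        for d in arm.spot_in(l,n): print(l,round(d["p"],2),np.round(d["extent"]))
s=arm.read_state();print(s["time_s"],s["ee_pos"],s["tool_rot"])
E
```

```text
top [0.156 0.033 1.645] [-167.16, -0.392, -93.468] [[465.3, 0.0, 264.6], [0.0, 465.3, 194.1], [0.0, 0.0, 1.0]]
pin 0.95 [192. 212. 232. 264.]
pin 0.64 [304. 210. 321. 241.]
pin 0.57 [309. 148. 322. 205.]
rest 0.84 [243. 160. 296. 210.]
ramp_foot 0.9 [243. 162. 294. 208.]
lip 0.57 [245. 162. 290. 210.]
lip 0.47 [165. 191. 178. 251.]
spoon 0.88 [166. 193. 177. 251.]
tealight 0.75 [387. 174. 403. 195.]
mug 0.55 [364. 138. 394. 169.]
jar 0.86 [387. 205. 412. 225.]
container 0.76 [106. 172. 144. 212.]
side [0.189 0.839 1.076] [-139.947, -0.577, -157.543] [[394.1, 0.0, 259.1], [0.0, 394.1, 193.5], [0.0, 0.0, 1.0]]
pin 0.89 [257. 219. 296. 279.]
pin 0.8 [236. 137. 289. 166.]
pin 0.63 [301. 157. 367. 179.]
pin 0.49 [260.  97. 286. 127.]
rest 0.76 [220. 169. 276. 214.]
ramp_foot 0.9 [221. 167. 278. 212.]
ramp_foot 0.75 [237. 138. 289. 166.]
lip 0.72 [222. 169. 279. 213.]
platter 0.97 [148. 224. 193. 266.]
spoon 0.77 [204. 262. 266. 298.]
tealight 0.57 [219. 170. 278. 213.]
tealight 0.5 [292. 102. 308. 122.]
mug 0.89 [262.  94. 291. 124.]
jar 0.87 [313. 102. 333. 130.]
jar 0.43 [289. 102. 308. 122.]
container 0.96 [150. 280. 210. 338.]
container 0.16 [220. 168. 280. 211.]
1.1 [ 0.17274625 -0.65253232  0.23130922] [-1.79996931e+02  6.33559809e-04 -1.65170505e+02]
```

```bash
cat > h.py <<'E'
import numpy as np, cv2
from scipy.spatial.transform import Rotation as Ro
from workcell import arm
def cR(c): return Ro.from_euler("xyz",c["rotation"],degrees=True).as_matrix()
def ray(c,u,v,z):
    d=cR(c)@np.linalg.inv(c["K"])@np.array([u,v,1.]); p=np.array(c["position"]); return p+d*(z-p[2])/d[2]
def proj(c,P):
    q=np.array(c["K"])@(cR(c).T@(np.array(P)-np.array(c["position"]))); return q[:2]/q[2]
E
```

```text
(no output)
```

View pics/top0.png

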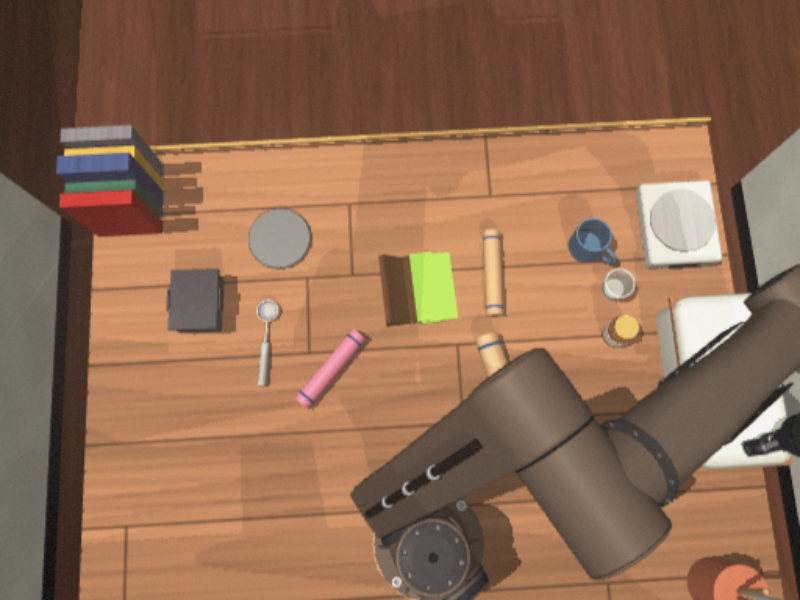

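View pics/side0.png

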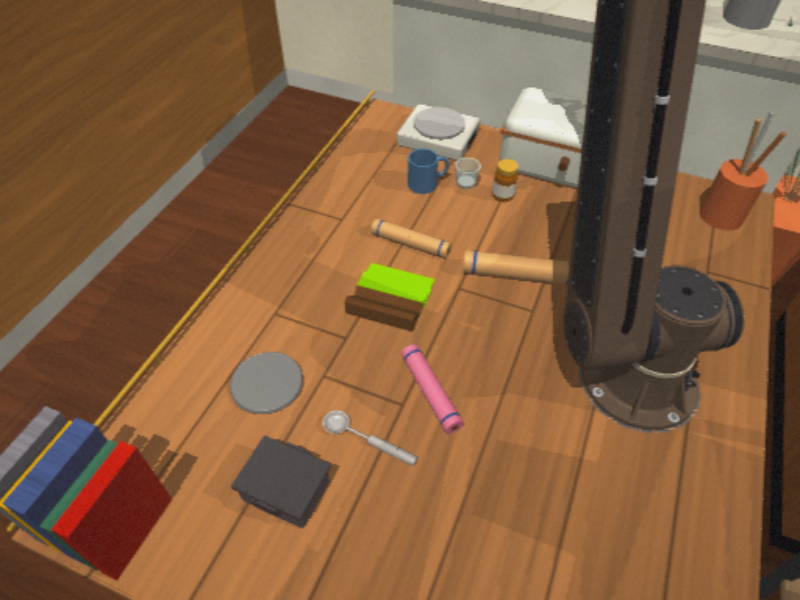

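Top view (800-px scale): candidates are a slim beech pin at (493,272), squarely before the lime ramp; a fatter beech pin half under the arm at (490,350); and a pink one at (332,369). The slim one, before the ramp, is the smaller; I'll check it in a crop and measure.

```bash
python3 - <<'E'
from h import *
c=arm.capture("top"); im=c["image"]
cv2.imwrite("pics/crop1.png",cv2.resize(im[130:260,220:350],(780,600) and (600,600),interpolation=cv2.INTER_CUBIC))
hsv=cv2.cvtColor(im,cv2.COLOR_BGR2HSV)
m=cv2.inRange(hsv,(33,120,100),(50,255,255))
cn=max(cv2.findContours(m,0,2)[0],key=cv2.contourArea)
q=cv2.approxPolyDP(cv2.convexHull(cn),4,True)[:,0]; print("lime quad",q.tolist(),cv2.contourArea(cn))
for u,v in q:
    print((u,v),ray(c,u,v,0)[:2].round(4),ray(c,u,v,.02)[:2].round(4))
s=arm.capture("side")
for n,cc in(("top",c),("side",s)):
  for d in arm.cut_out("pin",n):
    k=d["mask"].astype(np.uint8); cn=max(cv2.findContours(k,0,2)[0],key=cv2.contourArea)
    b=cv2.boxPoints(cv2.minAreaRect(cn)); P=np.array([ray(cc,u,v,.02)[:2] for u,v in b])
    e=sorted([(np.linalg.norm(P[i]-P[i-1]),i) for i in range(4)])
    L=P[e[-1][1]]-P[e[-1][1]-1]
    print(n,round(d["p"],2),np.round(d["extent"]),"ctr",P.mean(0).round(4),"L",round(e[-1][0],4),"W",round(e[0][0],4),"ang",np.degrees(np.arctan2(L[1],L[0])).round(1))
m2=cv2.inRange(cv2.cvtColor(s["image"],cv2.COLOR_BGR2HSV),(33,120,100),(50,255,255))
cn=max(cv2.findContours(m2,0,2)[0],key=cv2.contourArea);q=cv2.approxPolyDP(cv2.convexHull(cn),4,True)[:,0]
for u,v in q: print("side lime",(u,v),ray(s,u,v,0)[:2].round(4),ray(s,u,v,.02)[:2].round(4))
E
```

```text
lime quad [[286, 162], [292, 203], [268, 206], [262, 163]] 1061.0
(np.int32(286), np.int32(162)) [ 0.646  -0.0867] [ 0.64   -0.0853]
(np.int32(292), np.int32(203)) [ 0.4908 -0.0975] [ 0.4867 -0.0959]
(np.int32(268), np.int32(206)) [ 0.4849 -0.0103] [ 0.4809 -0.0097]
(np.int32(262), np.int32(163)) [0.6473 0.0018] [0.6414 0.0021]
top 0.94 [303. 212. 322. 242.] ctr [ 0.3978 -0.1666] L 0.0906 W 0.056 ang -166.6
top 0.79 [190. 213. 233. 264.] ctr [0.387  0.1956] L 0.2023 W 0.0405 ang -41.9
top 0.69 [385. 173. 406. 195.] ctr [ 0.5421 -0.4747] L 0.0763 W 0.0746 ang -93.4
top 0.57 [307. 147. 325. 204.] ctr [ 0.5884 -0.1851] L 0.2063 W 0.0464 ang 175.0
top 0.35 [160. 133. 202. 174.] ctr [0.6978 0.3041] L 0.1434 W 0.1363 ang -45.4
side 0.9 [237. 139. 291. 166.] ctr [ 0.5852 -0.1843] L 0.2081 W 0.0531 ang 177.1
side 0.65 [260. 218. 295. 278.] ctr [0.3881 0.1971] L 0.2207 W 0.0418 ang 137.8
side 0.6 [299. 158. 370. 179.] ctr [ 0.3206 -0.1924] L 0.2508 W 0.0798 ang -165.6
side lime (np.int32(229), np.int32(181)) [ 0.6493 -0.0136] [0.6408 0.0022]
side lime (np.int32(237), np.int32(169)) [ 0.6475 -0.0802] [ 0.639  -0.0631]
side lime (np.int32(277), np.int32(179)) [ 0.4909 -0.0915] [ 0.4853 -0.0742]
side lime (np.int32(271), np.int32(195)) [ 0.4834 -0.0114] [0.4779 0.0044]
```

View pics/crop1.png

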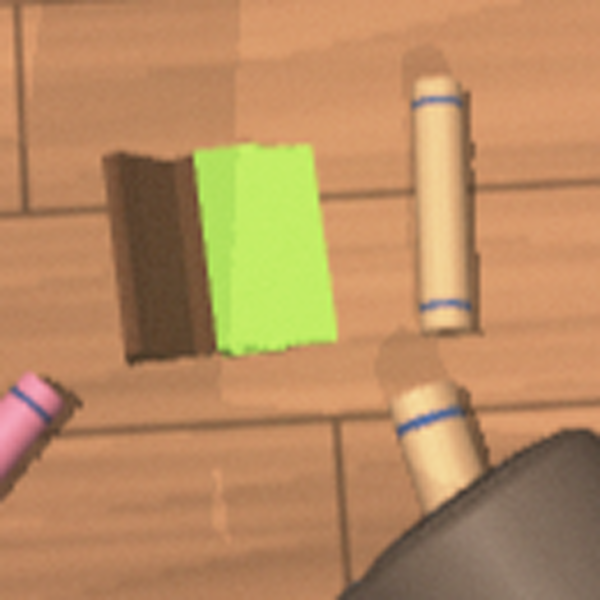

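The crop shows the slim pin with two blue bands at crop (440,205), foot edge of the lime ramp at (325,245), and the fat pin at (440,440). The slim one is the choice. Next is a sub-pixel fit of rest and pin.

```bash
cat >> h.py <<'E'
from scipy.optimize import minimize
def sil(c,P,S=8):
    h=cv2.convexHull(np.array([proj(c,p) for p in P],np.float32))
    m=np.zeros((384,512),np.uint8); cv2.fillConvexPoly(m,np.round(h*256).astype(np.int32),255,cv2.LINE_AA,8); return m/255.
def limeP(p):
    a=np.radians(p[2]);X=np.array([np.cos(a),np.sin(a)]);Y=np.array([-X[1],X[0]])
    return [np.r_[np.array(p[:2])+x*X+y*Y,z] for x,z in((-.112,0),(-.017,.02)) for y in(-.08,.08)]
def pinP(p,r=.02,zc=.02):
    a=np.radians(p[2]);X=np.array([np.cos(a),np.sin(a),0]);Y=np.array([-X[1],X[0],0]);Z=np.array([0,0,1])
    return [np.r_[p[:2],zc]+l*X+r*np.cos(t)*Y+r*np.sin(t)*Z for l in(-.1,.1) for t in np.linspace(0,2*np.pi,24)]
def limemask(c): return cv2.inRange(cv2.cvtColor(c["image"],cv2.COLOR_BGR2HSV),(33,120,100),(50,255,255))/255.
def fit(f,cams,masks,p0):
    p0=np.array(p0,float);sc=np.array([.01,.01,4])
    J=lambda q:sum(np.abs(sil(c,f(p0+q*sc))-m).sum() for c,m in zip(cams,masks))
    r=minimize(J,np.zeros(3),method="Nelder-Mead",options=dict(initial_simplex=np.vstack([np.zeros(3),np.eye(3)]),maxfev=400)); return p0+r.x*sc,r.fun
def pinmask(c,n,uv):
    for d in arm.cut_out("pin",n):
        l,t,r,b=d["extent"]
        if l<uv[0]<r and t<uv[1]<b and r-l<75 and b-t<75: return d["mask"].astype(float)
def inrest(p,R):
    a=np.radians(R[2]);d=np.array(p[:2])-R[:2];return d@[np.cos(a),np.sin(a)],d@[-np.sin(a),np.cos(a)]
E
python3 - <<'E'
from h import *
T=arm.capture("top");S=arm.capture("side")
for k in([T],[S],[T,S]):
    print("rest",*[np.round(x,4) for x in fit(limeP,k,[limemask(c) for c in k],(.56,.018,94))])
R,_=fit(limeP,[T,S],[limemask(T),limemask(S)],(.56,.018,94))
mt=pinmask(T,"top",(315,176));ms=pinmask(S,"side",(263,152))
for k,m in(([T],[mt]),([S],[ms]),([T,S],[mt,ms])):
    if any(x is None for x in m): print("none");continue
    p,f=fit(pinP,k,m,(.587,-.185,-4)); print("pin",p.round(4),round(f),np.round(inrest(p,R),4))
s=arm.read_state();print(s["time_s"],s["wrist_force"],s["grip_width"])
E
```

```text
rest [5.60500e-01 1.66000e-02 9.40116e+01] 90.3216
rest [5.59600e-01 1.96000e-02 9.45432e+01] 79.3451
rest [5.60200e-01 1.78000e-02 9.40792e+01] 175.9961
pin [ 0.5859 -0.1874 -2.8942] 118 [-0.2066 -0.011 ]
pin [ 0.5863 -0.1844 -2.4725] 86 [-0.2036 -0.0116]
pin [ 0.585  -0.1864 -2.5384] 208 [-0.2055 -0.0102]
1.5 [ 0.54389573 -0.26911991  0.59534289] 0.08537909355152647
```

Emit:
step_arm --series '[[[-0.0323,0.0175,0],0],[[-0.0323,0.0175,0],0],[[-0.0323,0.0175,0],0],[[-0.0323,0.0175,0],0],[[-0.0323,0.0175,0],0],[[-0.0323,0.0175,0],0],[[-0.0323,0.0175,0],0],[[-0.0323,0.0175,0],0]]' --hand 1

```text
time_s: 2.17
ee_pos: [0.3878, -0.4497, 0.2316]
tool_rot: [-180.0, 0.0, -165.2]
wrist_force: [0.2, 0.0, 1.3]
grip_width: 0.0853
finger_force: 0.0
```

Emit:
step_arm --series '[[[-0.0323,0.0175,0],0],[[-0.0323,0.0175,0],0],[[-0.0323,0.0175,0],0],[[-0.0323,0.0175,0],0],[[-0.0323,0.0175,0],0],[[-0.0323,0.0175,0],0],[[-0.0323,0.0175,0],0],[[-0.0323,0.0175,0],0]]'

```text
time_s: 2.83
ee_pos: [0.6018, -0.248, 0.2316]
tool_rot: [-180.0, 0.0, -165.2]
wrist_force: [0.4, -2.4, 1.0]
grip_width: 0.0856
finger_force: 0.0
```

Emit:
step_arm --series '[[[0,0,0],-6.8],[[0,0,0],-6.8],[[0,0,0],-6.8],[[0,0,0],-6.8],[[0,0,0],-6.8],[[0,0,0],-6.8],[[0,0,0],-6.8],[[0,0,0],-6.8]]'

```text
time_s: 3.5
ee_pos: [0.6007, -0.2495, 0.2313]
tool_rot: [-180.0, 0.0, -110.4]
wrist_force: [-0.1, 0.2, -0.0]
grip_width: 0.0857
finger_force: 0.0
```

Emit:
step_arm --series '[[[0,0,0],-6.8],[[0,0,0],-6.8],[[0,0,0],-6.8],[[0,0,0],-6.8],[[0,0,0],-6.6],[[0,0,0],0],[[0,0,0],0]]'

```text
time_s: 4.08
ee_pos: [0.6007, -0.2496, 0.2314]
tool_rot: [-180.0, 0.0, -77.2]
wrist_force: [0.1, 0.4, -0.4]
grip_width: 0.0854
finger_force: 0.0
```

Emit:
step_arm --series '[[[0,0,0.03],0],[[0,0,0.03],0],[[0,0,0.03],0],[[0,0,0.03],0],[[0,0,0.03],0],[[0,0,0.03],0],[[0,0,0.03],0],[[0,0,0.002],0]]'

```text
time_s: 4.75
ee_pos: [0.5968, -0.2488, 0.0135]
tool_rot: [179.5, 0.2, -77.3]
wrist_force: [-1.1, 0.2, -1.5]
grip_width: 0.0853
finger_force: 0.0
```

Emit:
step_arm --series '[[[0,0,0.009],0],[[0,0,0.009],0],[[0,0,0],0]]'

```text
time_s: 5.0
ee_pos: [0.6008, -0.2496, 0.0011]
tool_rot: [-180.0, 0.0, -77.0]
wrist_force: [-1.3, -0.7, 0.8]
grip_width: 0.0853
finger_force: 0.0
```

```bash
python3 - <<'E'
from h import *
S=arm.capture("side");cv2.imwrite("pics/s1.png",cv2.resize(S["image"][90:240,180:380],(800,600),interpolation=cv2.INTER_CUBIC))
E
```

```text
(no output)
```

View pics/s1.png

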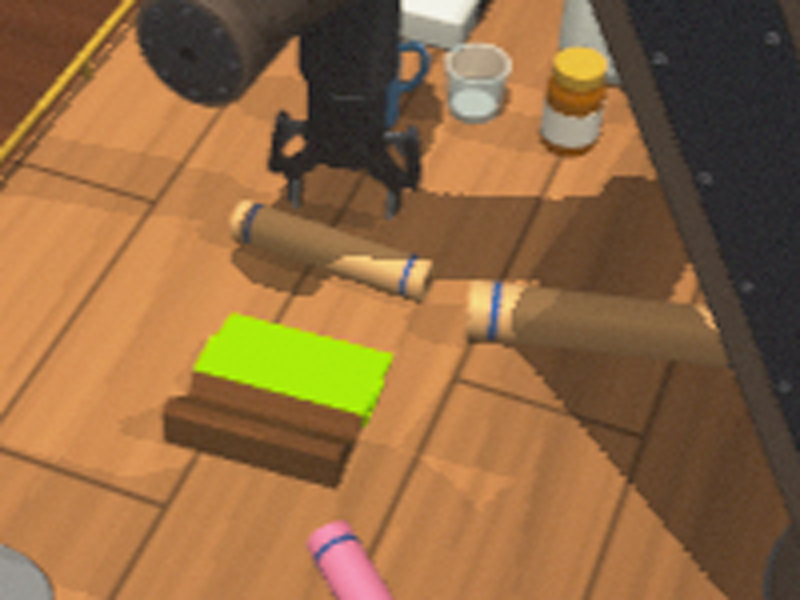

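Side crop: fingers at (295,190) and (392,205) stand behind the pin (ends at (240,220), (425,275)), clear of it; the fat pin's end at (475,310) is clear too. Start pushing.

Emit:
step_arm --series '[[[-0.005,0,0],0],[[-0.005,0,0],0],[[-0.005,0,0],0],[[-0.005,0,0],0],[[-0.005,0,0],0],[[-0.005,0,0],0],[[-0.005,0,0],0],[[-0.005,0,0],0]]'

```text
time_s: 5.72
ee_pos: [0.5915, -0.21, 0.0013]
tool_rot: [180.0, 0.0, -77.0]
wrist_force: [-0.1, 0.0, -0.1]
grip_width: 0.0855
finger_force: 0.0
```

```bash
cat > look.py <<'E'
from h import *
import sys
R=np.array([.5602,.0178,94.1]); g=[float(x) for x in sys.argv[1:4]]; zc=float(sys.argv[4]) if len(sys.argv)>4 else .02
f=lambda p:pinP(p,zc=zc)
cams={n:arm.capture(n) for n in("top","side")}; ms={}
for n,c in cams.items():
    m=pinmask(c,n,proj(c,[g[0],g[1],zc]));
    if m is None: print(n,"none"); continue
    ms[n]=m; p,e=fit(f,[c],[m],g); print(n,p.round(4),"err",round(e),"of",m.sum(),"rest",np.round(inrest(p,R),4),"skew",round(p[2]-(R[2]-90),1))
s=arm.read_state();print(round(s["time_s"],2),np.round(s["ee_pos"],4),"tcp rest",np.round(inrest(s["ee_pos"],R),4),np.round(s["wrist_force"],1))
if len(sys.argv)>5: cv2.imwrite(sys.argv[5],cv2.resize(cams["side"]["image"][110:230,180:340],(800,600),interpolation=cv2.INTER_CUBIC))
E
python3 look.py .58 -.17 5
```

```text
top none
side [ 0.5851 -0.163  -2.0392] err 68 of 578.0 rest [-0.1821 -0.0119] skew -6.1
5.92 [ 0.5917 -0.2104  0.0013] tcp rest [-0.2299 -0.0151] [0.6 0.4 0. ]
```

The lone finger makes the pin roll on rather than turn (skew still -6°). I'll square the tool, roll the pin partway up the ramp so the two fingers align it, let it back down, then measure the centring.

Emit:
step_arm --series '[[[0,0,0],4.5],[[0,0,0],4.4],[[-0.005,-0.005,0],0],[[-0.005,0,0],0],[[-0.005,0,0],0],[[-0.005,0,0],0],[[-0.005,0,0],0],[[-0.005,0,0],0]]'

```text
time_s: 6.58
ee_pos: [0.5944, -0.1797, 0.0013]
tool_rot: [180.0, 0.0, -85.8]
wrist_force: [-0.2, 0.6, 0.8]
grip_width: 0.0853
finger_force: 0.0
```

Emit:
step_arm --series '[[[-0.005,0,0],0],[[-0.005,0,0],0],[[-0.005,0,0],0],[[-0.005,0,0],0],[[-0.005,0,0],0],[[-0.005,0,0],0],[[-0.005,0,0],0],[[-0.005,0,0],0]]'

```text
time_s: 7.25
ee_pos: [0.5915, -0.1399, 0.0013]
tool_rot: [-180.0, -0.0, -85.9]
wrist_force: [-0.6, 0.4, -0.4]
grip_width: 0.0854
finger_force: 0.0
```

Emit:
step_arm --series '[[[-0.005,0,0],0],[[-0.005,0,0],0],[[-0.005,0,0],0],[[-0.005,0,0],0],[[-0.005,0,0],0],[[-0.005,0,0],0],[[-0.005,0,0],0]]'

```text
time_s: 7.83
ee_pos: [0.5891, -0.1051, 0.0014]
tool_rot: [-180.0, -0.0, -85.9]
wrist_force: [-0.3, -1.6, 0.5]
grip_width: 0.0859
finger_force: 0.6
```

```bash
python3 look.py .585 -.07 2 .025 pics/s2.png
```

```text
top [ 0.5857 -0.0736  5.1482] err 323 of 388.0 rest [-0.093  -0.0189] skew 1.0
side [ 0.5861 -0.0709  3.8655] err 71 of 625.0 rest [-0.0903 -0.0195] skew -0.2
8.03 [ 0.589  -0.1053  0.0012] tcp rest [-0.1248 -0.0199] [-0.4  0.  -0.2]
```

View pics/s2.png

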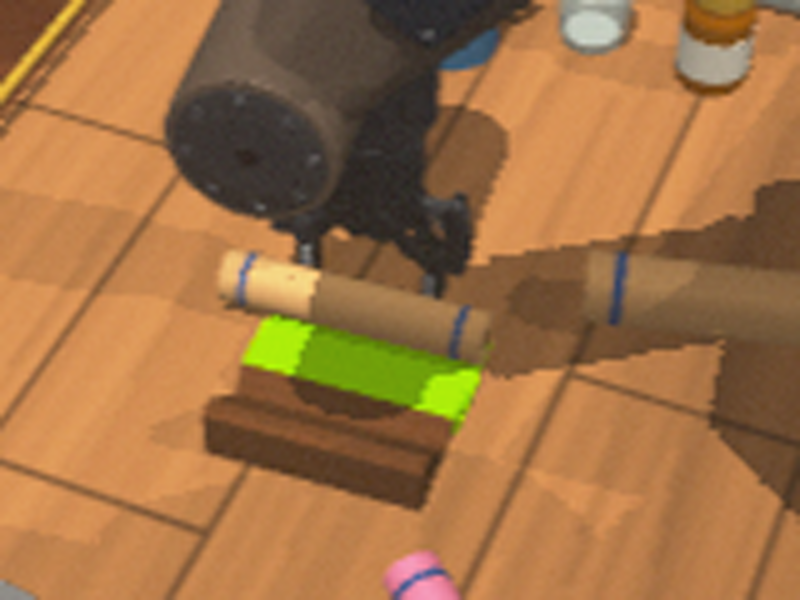

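Pin is square to the fingers (ends at (230,275) and (480,335) in the crop), but about 19 mm off centre along the groove. I'll lower it back to the flat slowly, and nudge it lengthwise at its end.

Emit:
step_arm --series '[[[0.004,0,0],0],[[0.004,0,0],0],[[0.004,0,0],0],[[0.004,0,0],0],[[0.004,0,0],0],[[0.004,0,0],0],[[0.004,0,0],0],[[0.003,0,0],0]]'

```text
time_s: 8.7
ee_pos: [0.5913, -0.137, 0.0013]
tool_rot: [180.0, 0.0, -85.9]
wrist_force: [0.4, -0.3, -0.3]
grip_width: 0.085
finger_force: 0.0
```

Emit:
step_arm --series '[[[0.003,0,0],0],[[0.003,0,0],0],[[0.002,0,0],0],[[0.001,0,0],0],[[0,0,0],0],[[0,0,0],0],[[0,0,0],0],[[0,0,0],0]]'

```text
time_s: 9.37
ee_pos: [0.592, -0.1453, 0.0013]
tool_rot: [-180.0, 0.0, -85.9]
wrist_force: [-0.0, 0.8, 0.6]
grip_width: 0.0853
finger_force: 0.0
```

```bash
python3 look.py .59 -.11 4 .02 pics/s3.png
```

```text
top [ 0.5861 -0.1028  4.8735] err 221 of 495.0 rest [-0.1222 -0.0172] skew 0.8
side [ 0.5893 -0.1018  3.9156] err 73 of 602.0 rest [-0.1213 -0.0205] skew -0.2
9.57 [ 0.5919 -0.1453  0.0013] tcp rest [-0.165 -0.02 ] [0.4 0.3 0.3]
```

Emit:
step_arm --series '[[[0.01,0,0],0],[[0.02,0,0],0],[[0,0,-0.03],0],[[0,0,-0.03],0],[[0,0,-0.02],0],[[0,-0.035,0],0],[[0,-0.035,0],0],[[0,-0.035,0],0]]'

```text
time_s: 10.23
ee_pos: [0.7003, -0.1684, 0.0829]
tool_rot: [-179.9, -0.0, -85.9]
wrist_force: [1.0, 0.5, -0.5]
grip_width: 0.0854
finger_force: 0.0
```

Emit:
step_arm --series '[[[0,-0.036,0],0],[[0,-0.036,0],0],[[-0.037,0,0],0],[[-0.0365,0,0],0],[[0,0,0],0],[[0,0,0.04],0],[[0,0,0.04],0],[[0,0,0],0]]'

```text
time_s: 10.9
ee_pos: [0.7595, -0.0893, -0.0077]
tool_rot: [179.3, 0.1, -86.0]
wrist_force: [-2.4, -0.7, -2.7]
grip_width: 0.0854
finger_force: 0.0
```

```bash
python3 look.py .589 -.102 4 .02 pics/s3.png
```

```text
top [ 0.5893 -0.1032  4.1251] err 119 of 589.0 rest [-0.1228 -0.0204] skew 0.0
side [ 0.5891 -0.1008  3.8819] err 106 of 567.0 rest [-0.1203 -0.0204] skew -0.2
11.1 [ 0.767  -0.0899  0.0039] tcp rest [-0.1222 -0.1986] [0.8 0.4 0.9]
```

View pics/s3.png

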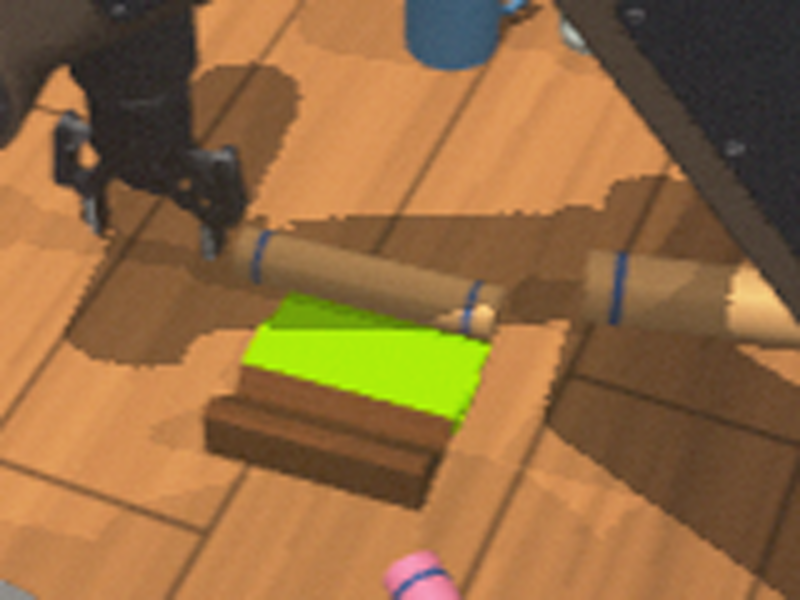

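Fingers are off the pin's far end (finger tip (212,240), pin end (240,250)), pin square beside the foot. Nudge along it in small steps.

Emit:
step_arm --series '[[[0,0.0035,0],0],[[0,0.0035,0],0],[[0,0.0035,0],0],[[0,0.0035,0],0],[[0,0.0035,0],0],[[0,0.0035,0],0],[[0,0.0035,0],0],[[0,0.0035,0],0]]'

```text
time_s: 11.77
ee_pos: [0.7374, -0.0913, 0.0016]
tool_rot: [-180.0, -0.0, -85.9]
wrist_force: [0.9, -0.8, 0.6]
grip_width: 0.0853
finger_force: 0.5
```

```bash
python3 look.py .587 -.102 4 .02
```

```text
top [ 0.5774 -0.104   3.8927] err 115 of 594.0 rest [-0.1227 -0.0084] skew -0.2
side [ 0.581  -0.1023  3.2718] err 95 of 580.0 rest [-0.1212 -0.0122] skew -0.8
11.97 [ 0.7371 -0.0913  0.0012] tcp rest [-0.1215 -0.1687] [-0.1  0.9  0.2]
```

Emit:
step_arm --series '[[[0,0.002,0],0],[[0,0.002,0],0],[[0,0.002,0],0],[[0,0.002,0],0],[[0,0.002,0],0],[[0,0,0],0]]'

```text
time_s: 12.47
ee_pos: [0.7269, -0.0921, 0.0012]
tool_rot: [180.0, 0.0, -85.9]
wrist_force: [-0.3, -0.4, -0.2]
grip_width: 0.0853
finger_force: 0.0
```

```bash
python3 look.py .573 -.103 4 .02
```

```text
top [ 0.5683 -0.1042  4.5245] err 103 of 612.0 rest [-0.1223  0.0006] skew 0.4
side [ 0.569  -0.1015  3.6752] err 133 of 542.0 rest [-0.1196 -0.0002] skew -0.4
12.67 [ 0.7274 -0.092   0.0013] tcp rest [-0.1215 -0.1589] [-1.2 -0.2 -1.2]
```

Centred and square. Back behind the pin.

Emit:
step_arm --series '[[[0,-0.01,0],0],[[0,-0.01,0],0],[[0,0,-0.03],0],[[0,0,-0.03],0],[[0,0,-0.02],0],[[0.0375,0,0],0],[[0.0375,0,0],0],[[0,0.035,0],0]]'

```text
time_s: 13.33
ee_pos: [0.7217, -0.1728, 0.0793]
tool_rot: [-180.0, -0.1, -86.0]
wrist_force: [0.4, -0.3, -1.2]
grip_width: 0.0853
finger_force: 0.0
```

Emit:
step_arm --series '[[[0,0.036,0],0],[[0,0.036,0],0],[[0,0.036,0],0],[[0,0.036,0],0],[[0,0,0],0],[[0,0,0.04],0],[[0,0,0.04],0],[[0,0,0],0]]'

```text
time_s: 14.0
ee_pos: [0.5695, -0.1779, -0.0049]
tool_rot: [179.4, 0.1, -86.0]
wrist_force: [-1.4, -0.7, -1.2]
grip_width: 0.0852
finger_force: 0.0
```

Emit:
step_arm --series '[[[-0.005,0,0],0],[[-0.005,0,0],0],[[-0.005,0,0],0],[[-0.005,0,0],0],[[-0.005,0,0],0],[[-0.005,0,0],0],[[-0.005,0,0],0],[[-0.005,0,0],0]]'

```text
time_s: 14.67
ee_pos: [0.5715, -0.1377, 0.0018]
tool_rot: [-180.0, -0.0, -85.9]
wrist_force: [-0.3, -0.6, -0.1]
grip_width: 0.0858
finger_force: 0.0
```

```bash
python3 look.py .567 -.1 4 .02
```

```text
top [ 0.5665 -0.104   5.5433] err 338 of 374.0 rest [-0.1219  0.0024] skew 1.4
side [ 0.5696 -0.1022  3.9717] err 68 of 614.0 rest [-0.1203 -0.0008] skew -0.1
14.87 [ 0.5714 -0.1382  0.0013] tcp rest [-0.1564 -0.    ] [-0.5  0.3 -0.3]
```

Emit:
step_arm --series '[[[-0.005,0,0],0],[[-0.005,0,0],0],[[-0.005,0,0],0],[[-0.005,0,0],0],[[-0.005,0,0],0],[[-0.005,0,-0.001],0],[[-0.005,0,-0.001],0],[[-0.005,0,-0.001],0]]'

```text
time_s: 15.53
ee_pos: [0.5685, -0.0979, 0.0045]
tool_rot: [-180.0, -0.0, -85.9]
wrist_force: [0.7, -1.6, -0.6]
grip_width: 0.0853
finger_force: 0.6
```

Emit:
step_arm --series '[[[-0.005,0,-0.001],0],[[-0.005,0,-0.001],0],[[-0.005,0,-0.001],0],[[-0.005,0,-0.001],0],[[-0.005,0,-0.001],0],[[-0.005,0,-0.001],0],[[0,0,0],0]]'

```text
time_s: 16.12
ee_pos: [0.5664, -0.0676, 0.0105]
tool_rot: [-180.0, 0.0, -85.8]
wrist_force: [-0.3, -0.4, 0.1]
grip_width: 0.0856
finger_force: 0.0
```

```bash
python3 look.py .562 -.034 4 .034
```

```text
top [ 0.5603 -0.0355  7.7934] err 383 of 340.0 rest [-0.0531  0.0037] skew 3.7
side [ 0.563  -0.0345  3.6223] err 79 of 648.0 rest [-0.0523  0.001 ] skew -0.5
16.32 [ 0.5662 -0.0686  0.0102] tcp rest [-0.0866  0.0002] [0.1 0.2 1.2]
```

Centred and square at x ≈ -52 mm. Finish over the lip, more slowly.

Emit:
step_arm --series '[[[-0.004,0,-0.001],0],[[-0.004,0,-0.001],0],[[-0.004,0,-0.001],0],[[-0.004,0,-0.001],0],[[-0.004,0,-0.001],0],[[-0.004,0,-0.001],0],[[-0.003,0,0],0],[[-0.003,0,0],0]]'

```text
time_s: 16.98
ee_pos: [0.5642, -0.0382, 0.0164]
tool_rot: [-180.0, 0.0, -85.9]
wrist_force: [-0.7, -0.6, 0.6]
grip_width: 0.0853
finger_force: 0.6
```

Emit:
step_arm --series '[[[-0.003,0,0],0],[[-0.003,0,0],0],[[-0.003,0,0],0],[[0,0,0],0],[[0,0,0],0]]'

```text
time_s: 17.4
ee_pos: [0.5635, -0.0294, 0.0162]
tool_rot: [180.0, 0.0, -85.9]
wrist_force: [-0.4, -0.6, -0.4]
grip_width: 0.0856
finger_force: 0.0
```

```bash
python3 look.py .56 .015 4 .031 pics/s4.png
```

```text
top [0.5572 0.0189 4.5985] err 324 of 400.0 rest [0.0013 0.0029] skew 0.5
side [0.5609 0.0186 2.8729] err 88 of 665.0 rest [ 0.0007 -0.0008] skew -1.2
17.6 [ 0.5635 -0.0297  0.0162] tcp rest [-0.0476  0.0001] [0.1 0.6 0.7]
```

View pics/s4.png

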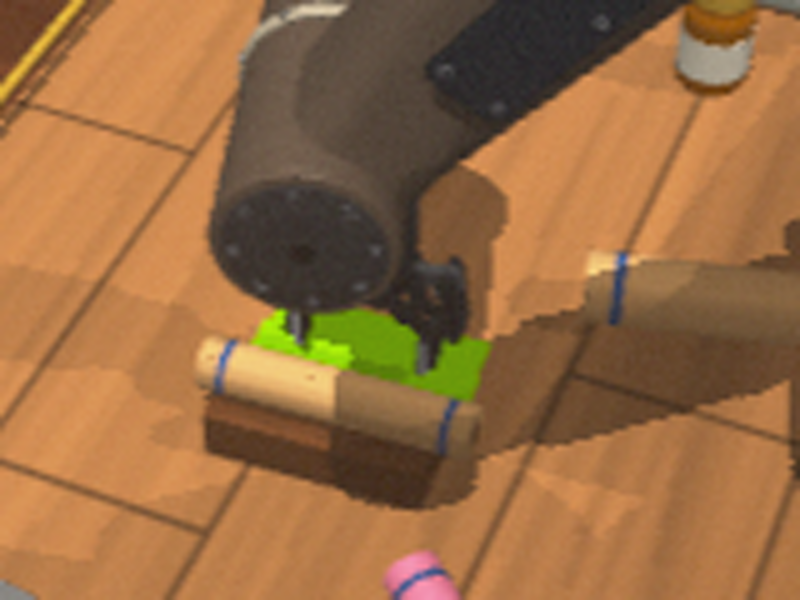

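The pin lies in the groove (ends (205,365), (470,425)), overhanging evenly. Retreat back and up, then check.

Emit:
step_arm --series '[[[0.005,0,-0.001],0],[[0.015,0,-0.003],0],[[0.02,0,-0.005],0],[[0.02,0,-0.02],0],[[0,0,-0.03],0],[[0,0,-0.03],0],[[0,0,-0.03],0],[[0,0,0],0]]'

```text
time_s: 18.27
ee_pos: [0.5713, -0.0902, 0.1417]
tool_rot: [-179.5, -0.0, -85.8]
wrist_force: [1.7, 0.3, 0.4]
grip_width: 0.0855
finger_force: 0.0
```

```bash
python3 look.py .56 .018 4 .031; python3 look.py .56 .018 4 .031
```

```text
top [0.5679 0.0164 4.1796] err 414 of 306.0 rest [-0.002  -0.0076] skew 0.1
side [0.5605 0.0189 2.7962] err 73 of 684.0 rest [ 0.0011 -0.0004] skew -1.3
18.47 [ 0.5672 -0.0897  0.1347] tcp rest [-0.1077  0.0007] [-0.6  0.7 -0.9]
top none
side [0.5587 0.0198 3.2556] err 113 of 643.0 rest [0.0021 0.0013] skew -0.8
18.67 [ 0.5673 -0.0896  0.1342] tcp rest [-0.1076  0.0006] [-0.1  0.9  0. ]
```

Still, square, centred and untouched.

```bash
python3 -c "
from workcell import arm
print(arm.close_job())"
```

```text
the job is handed in; nothing more can be done
None
```

The slim beech pin lies still in the V groove, within about 1° of square and 2 mm of centre by the side camera (the arm hid it from the top one). I handed the job in at about 19 s; besides pushing from behind, I slid the pin about 20 mm lengthwise by its end to centre it.

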